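# Isolate the riveting bench and draw its fuses

## Robot

A 6-joint arm with a two-finger parallel gripper is mounted at the origin on the work surface. World frame = base frame: x ahead of the robot, y to its left, z up, the work surface at z = 0. Lengths are in m, angles in degrees, forces in N, time in s.
With the tool pointing down it reaches from about 0.4 to 0.825 m from the base axis. Payload 7 kg.
Tool frame: the origin (TCP) lies at the centre of the arm's flange, where the gripper is bolted on; the fingertips stand 178 mm ahead of it and the grasp point (between the pads) lies 159 mm ahead of it (r.tips_ahead is the z of the fingertips in the tool frame, in m); z points along the fingers, y is the line along which they close (so a half turn about z gives the same grasp; the last joint's range is limited). The gripper opens to 88 mm and grips with 3 to 60 N. Pads are 19 mm wide; open, the fingers measure 130 mm over their backs; the gripper's body (78 mm by 193 mm) begins 47 mm behind the grasp point.
Start: joints at [83.314, 20.546, 0.682, 0, -70.136, -16.507], TCP at [0.266, 0.62, 0.405] pointing down, gripper open.
Joint ranges: [-176.03, 176.03], [-82.01, 121.73], [-58.28, 71.71], [-173.87, 95.51], [-174.79, -0.11], [-173.66, 173.66]. Speed limits (degrees/s): [136.94, 136.94, 172.46, 180, 180, 180].

## Interface

Orientations are given as [roll, pitch, yaw] about the fixed x, y, z axes, in that order (R = Rz(yaw) Ry(pitch) Rx(roll)).
In Python, from plant import r gives the robot as it stands. The module is installed in compiled form; this text tells all that it offers.
- The arm moves only by the shell command python3 -m pendant 'ROWS' [FORCE]. ROWS is JSON, a list that holds one entry, the list of rows, each a list of 7 numbers: the shift along the tool's x, y, z in m, then the turn, a rotation vector about the tool's x, y, z in degrees, then the gripper command: -1 is shut, 1 is fully open, values between are in proportion. A call has 1 to 5 rows; each row is the pose to reach, as a shift and turn from the pose commanded when the call began, along the tool's axes at that moment; what a row does not reach only later rows make up. A row lasts 1/10 s, in which the tool goes at most 50 mm and 8.59 degrees, less where a joint would pass 70% of its speed; a pose out of reach is approached as far as the arm can. A call with a gripper value outside its range is refused whole. The fingers move at their own pace and stop on an object; FORCE is the grip in N (left out, the last holds). Time passes only in rows, so rows that repeat a pose let the fingers close. It gives the time, the measured TCP pose, the force, the opening and the grip force at its end, in the units of the state.
- r.get_state(): the state, without advancing time (a new reading comes with each control period).
- r.capture(name): name is "scene" or "top" or "wrist"; returns the picture (480x640x3 uint8, red, green, blue); there is no depth.
- r.camera_params(name): a dict with "fx", "fy", "cx", "cy" (pixels), "R" (3x3) and "t" (3): a world point X has camera coordinates R X + t. Camera axes: x right, y down, z forward; pixel columns grow to the right and rows downward; lengths in m; the calibration is good to about 2 mm. A picture is of the moment at which its call begins: read the wrist's pose just before it. camera_params takes no time and is no camera call; for the wrist camera it gives the pose at the moment of the call.
- r.close_job(): hands the job in; it is judged then, once.
The state is a dict: "time_s": time; "joints": joint angles; "qd": joint speeds; "joint_torque": joint torques, N m; "tcp_pos": TCP position; "eef_rot": TCP orientation; "contact_force": force on the tool from outside, world axes, zero at the start; "moment": the same for the moment, N m; "gripper_width": finger opening in m; "gripper_force": force on a finger pad.
Only numpy, scipy, OpenCV 4.12 (cv2) and the standard library are available. Lean on these libraries where they do the work, as an engineer would, in place of code of your own. Each camera call takes 0.05 s, during which the arm holds its last target. There are 200 camera calls.

## Task

Make the riveting bench electrically safe. First push the isolator's slide to off, fully against its end stop at the ring mark, and then its lock bolt fully across behind it; only then pull every white ceramic fuse out of the fuse strip and set the fuses down gently (never dropped) in the open blue tray, side by side on its floor, not piled on one another. Leave the bare copper neutral link in its clips, leave the slide off and bolted, and do not disturb the other things on the bench.

Things in the scene. Friction and masses are not known exactly. Their poses are not given: they have to be found in the camera images.
- strip: fixed fuse strip: steel plate 130 (x) x 350 (y) x 6 mm with six black moulded sockets in a row along y, 54 mm apart (y = -135, -81, -27, 27, 81, 135 mm); each holds a fuse, the bare link or nothing. Origin at the centre of the plate's underside, on the table. Fuses stand on the socket tops, 20 mm above the table: a seated fuse's origin is 44 mm, its top 68 mm above the table
- clip (a point): a point of the strip, between the clips of the socket at y = -135 mm, 44 mm up. Clips of every socket: at both ends (x = -31 and 31 mm, 12 mm long in x, within 14 mm of the socket's middle in y, 65 mm high) a pair of sprung brass leaves holds the blade, rolled lips snapping over its top edge: a straight pull up of 10 to 18 N frees it within 8 mm; the leaves then close again
- fuse1: one of up to five like knife-blade fuses (some may be absent): white ceramic body 45 (x) x 21 (y) x 48 (z) mm with steel end caps; flat steel blades 6 mm thick (y), 15 mm high (z), stand out 16 mm at both ends, 77 mm over all in x. Origin at the middle of the body, 24 mm above its underside; seated, its axes are parallel to the strip's. 130 g; breaks if dropped
- fuse2: as fuse1
- fuse3: as fuse1
- fuse4: as fuse1
- fuse5: as fuse1
- link: the neutral link, in one of the six sockets: a bare solid copper plate with the blades and overall length of a fuse but only 8 mm thick, its top 59 mm above the table; no ceramic body. It stays in. Origin at the middle of its blades, 44 mm above the table
- isolator: fixed grey steel isolator box 120 (x) x 200 (y) x 56 mm with an aluminium plate on top (surface 59 mm above the table). A slot along its y carries the slide grip; beside it a small bar mark (on) at the -y end, a small ring mark (off) at the +y end. A lock bolt slides across the slot. Origin at the centre of the underside
- main_slide (a joint): travel of the isolator's slide: 0 = on end, 0.09 m = off, against the end stop, growing along the isolator's +y. About 5 N of friction; it stays where it is left
- slide_grip (a point): middle of the slide's black grip, 36 (across the slot, x) x 16 (along the slot, y) x 36 (z) mm; grip top 18 mm above this point, the box's top plate 22 mm below it
- lock_bolt (a joint): travel of the lock bolt: 0 = drawn back (it starts within 6 mm of this), 0.034 m = fully across the slot, against its stop, growing along the isolator's +x; there it bars the way back of the slide. About 4 N of friction; it stays where it is left
- bolt_knob (a point): middle of the lock bolt's upright steel knob, 14 (x, along its travel) x 20 (y) x 30 (z) mm; knob top 15 mm above this point, the box's top plate 18 mm below it; it runs at y = -12 mm of the isolator, from x = -46 to -12 mm; a flat steel bolt goes before it
- tray: loose open blue plastic tray, 205 (x) x 175 (y) x 35 mm high, walls and floor 4 mm thick, 0.7 kg. Origin at the centre of the underside. It may get knocked
- screwdriver: bystander: black-handled screwdriver, 190 mm
- wrench: bystander: steel spanner, 170 mm
- oil: bystander: white oil bottle, 52 mm across, 130 mm tall
- grease: bystander: plain metal can, 72 mm across, 75 mm tall
- carton: bystander: cardboard carton 75 x 110 x 60 mm
- gauge_block: bystander: dark steel block 50 x 70 x 35 mm
Not all that is in view belongs to the job. Leave any black look-alike of the fuse3 alone. Leave any green look-alike of the fuse1 alone.

How it is judged (in metres and radians):
On the way, in this order (a step that is already met when the one before it is completed fails the run):
1. the isolator's slide is at its off end stop (value of joint main_slide above 0.085 m), for 0.2 s.
2. the lock bolt is fully across (value of joint lock_bolt above 0.03 m), for 0.2 s.
3. every fuse is out of its clips ((z of fuse1 in the frame of strip above 0.064 m or horizontal distance between fuse1 and strip above 0.2 m) and (z of fuse2 in the frame of strip above 0.064 m or horizontal distance between fuse2 and strip above 0.2 m) and (z of fuse3 in the frame of strip above 0.064 m or horizontal distance between fuse3 and strip above 0.2 m) and (z of fuse4 in the frame of strip above 0.064 m or horizontal distance between fuse4 and strip above 0.2 m) and (z of fuse5 in the frame of strip above 0.064 m or horizontal distance between fuse5 and strip above 0.2 m)), for 0.1 s.
At the end, for the whole second after the job is handed in: every fuse at rest in the tray on its floor, not piled (middle of body within 90 mm in x, 75 mm in y of the tray's centre and under 42 mm above its underside); tray flat on the table; slide within 5 mm and bolt within 4 mm of their end stops; neutral link still clipped in (x of fuse1 in the frame of tray between -0.09 and 0.09 m and y of fuse1 in the frame of tray between -0.075 and 0.075 m and z of fuse1 in the frame of tray between 0 and 0.042 m and linear speed of each of fuse1, fuse2, fuse3, fuse4, fuse5, tray below 0.03 m/s and x of fuse2 in the frame of tray between -0.09 and 0.09 m and y of fuse2 in the frame of tray between -0.075 and 0.075 m and z of fuse2 in the frame of tray between 0 and 0.042 m and x of fuse3 in the frame of tray between -0.09 and 0.09 m and y of fuse3 in the frame of tray between -0.075 and 0.075 m and z of fuse3 in the frame of tray between 0 and 0.042 m and x of fuse4 in the frame of tray between -0.09 and 0.09 m and y of fuse4 in the frame of tray between -0.075 and 0.075 m and z of fuse4 in the frame of tray between 0 and 0.042 m and x of fuse5 in the frame of tray between -0.09 and 0.09 m and y of fuse5 in the frame of tray between -0.075 and 0.075 m and z of fuse5 in the frame of tray between 0 and 0.042 m and value of joint main_slide above 0.085 m and value of joint lock_bolt above 0.03 m and distance of link from where it was at the start of the episode below 0.01 m and angle between tray's own z axis and vertical below 0.1 rad and height (world z) of tray below 0.01 m); the robot touches nothing.
It fails at once if a fuse is drawn (lifted 15 mm in the strip) before the isolator is off and bolted ((value of joint main_slide below 0.08 m or value of joint lock_bolt below 0.027 m) and distance of any of fuse1, fuse2, fuse3, fuse4, fuse5 from where it was at the start of the episode above 0.015 m).
It fails at once if a fuse is dropped: it falls free faster than 1 m/s (a drop of about 5 cm) ((linear speed of fuse1 above 1 m/s and contact force between the fingers and fuse1 below 0.1 N) or (linear speed of fuse2 above 1 m/s and contact force between the fingers and fuse2 below 0.1 N) or (linear speed of fuse3 above 1 m/s and contact force between the fingers and fuse3 below 0.1 N) or (linear speed of fuse4 above 1 m/s and contact force between the fingers and fuse4 below 0.1 N) or (linear speed of fuse5 above 1 m/s and contact force between the fingers and fuse5 below 0.1 N)).
It fails at once if the neutral link is pulled or knocked out (moved 10 mm) (distance of link from where it was at the start of the episode above 0.01 m).
It fails at once if another thing on the bench is pushed more than 60 mm (distance of any of screwdriver, wrench, oil, grease, carton, gauge_block from where it was at the start of the episode above 0.06 m).
Of fuse1, fuse2, fuse3, fuse4, fuse5 only 3 to 5 are there at a start; the rules pass over those that are not, and their reading is None.
At some moment in a run one of tray may be knocked a few centimetres aside while the robot is not near it.
It also fails if it takes over 210 s, if anything falls off the work surface, if the arm or the gripper's body presses on something with over 40 N, if the wrist force passes 120 N, or if a joint passes its speed limit or range.

## Working session

There is one attempt and no reset: what is moved stays moved. The work goes in short steps, Python scripts to look and compute and a shell command to move; the robot and the scene stay as the last step left them, time stands still between calls to the robot, and variables do not carry over. Pictures are saved under pics/ and viewed, at most 14 in all, crops included, and the job is handed in when it is done.

```bash
mkdir -p pics
cat > h.py <<'E'
import numpy as np, cv2
from plant import r
def snap(name, fn):
    P=r.camera_params(name); im=r.capture(name); cv2.imwrite(fn, im[:,:,::-1]); 
    np.savez(fn+'.npz',**{k:np.array(v) for k,v in P.items()}); return im,P
def ray(P,u,v,z):
    R=np.array(P['R']);t=np.array(P['t']);c=-R.T@t
    d=R.T@np.array([(u-P['cx'])/P['fx'],(v-P['cy'])/P['fy'],1]); return c+d*(z-c[2])/d[2]
def load(fn): return dict(np.load(fn+'.npz'))
def proj(P,X):
    x=np.array(P['R'])@np.array(X)+P['t']; return x[0]/x[2]*P['fx']+P['cx'],x[1]/x[2]*P['fy']+P['cy']
E
python3 - <<'E'
from h import *
for n in('top','scene'):
    im,P=snap(n,f'pics/{n}0.png'); print(n,P)
print(r.get_state())
E
```

```text
top {'fx': 594.8901428213431, 'fy': 594.8901428213431, 'cx': 317.9835850513368, 'cy': 226.4605503276314, 'R': array([[ 0.02288273, -0.99959077,  0.01716615],
       [-0.98234885, -0.02567002, -0.18528839],
       [ 0.18565322, -0.01262324, -0.98253424]]), 't': array([-0.0381192 ,  0.57402133,  1.11651036])}
scene {'fx': 594.8263999927674, 'fy': 594.8263999927674, 'cx': 325.7582909787679, 'cy': 237.15819273933735, 'R': array([[ 0.6509218 ,  0.75912374,  0.00565286],
       [ 0.41541281, -0.34994951, -0.83962345],
       [-0.63539988,  0.54887748, -0.54313949]]), 't': array([-0.36784613, -0.18176228,  1.60021181])}
{'time_s': 0.1, 'joints': array([ 8.33144290e+01,  2.05886438e+01,  6.39656839e-01, -1.65146426e-02,
       -7.01334313e+01, -1.65064581e+01]), 'qd': array([ 0.02176636, -0.1553008 ,  0.18946147,  0.13140659,  0.0317694 ,
        0.05125771]), 'joint_torque': array([-1.74540037e-03, -5.84160948e+01,  2.93748629e+01,  7.01556712e+00,
        1.01400545e-02, -5.88023181e-05]), 'tcp_pos': array([0.26576983, 0.62030936, 0.40381   ]), 'eef_rot': array([ 1.79916567e+02, -8.53324337e-03, -2.31976462e+01]), 'contact_force': array([-0.41293153,  1.22686685, -0.23940597]), 'moment': array([ 0.00350258, -0.01502114, -0.01447281]), 'gripper_force': 0.0, 'gripper_width': 0.08776712977815816}
```

View pics/top0.png

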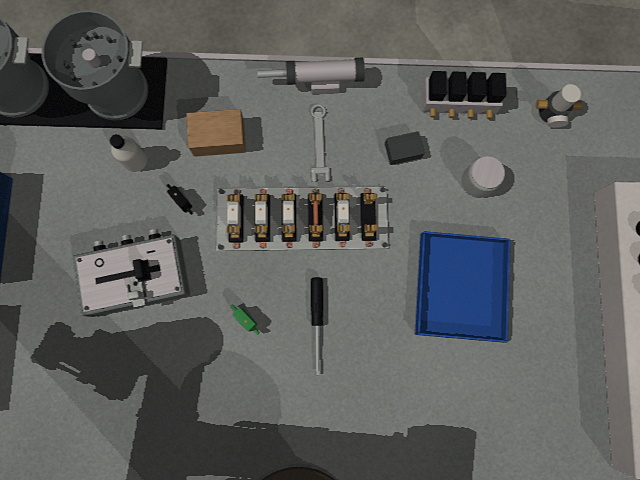

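View pics/scene0.png

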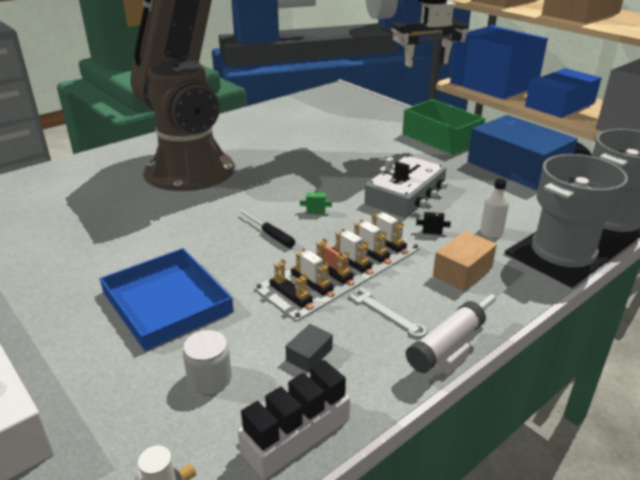

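The top view shows the isolator at left (ring about (99,263), grip (147,270), knob about (137,292)). The strip runs from (218,190) to (389,248), with white fuses at columns 233, 261, 288 and 343, the link at 315 and an empty socket at 369. The tray is centred near (464,286), and there are green and black decoys at (245,319) and (180,198).

Run:
```python
from h import *
P=load('pics/top0.png'); im=cv2.imread('pics/top0.png'); hsv=cv2.cvtColor(im,cv2.COLOR_BGR2HSV)
a=cv2.resize(im[225:325,65:195],None,fx=4.6,fy=4.6,interpolation=cv2.INTER_CUBIC)
b=cv2.resize(im[180:256,210:395],None,fx=4,fy=4,interpolation=cv2.INTER_CUBIC)
c=np.zeros((600,800,3),np.uint8); 
a=cv2.resize(a,None,fx=.6,fy=.6); c[:a.shape[0],:a.shape[1]]=a; c[290:290+b.shape[0],:b.shape[1]]=b
cv2.imwrite('pics/crop0.png',c); print(a.shape)
m=cv2.inRange(hsv,(105,120,60),(125,255,255)); m[:,:400]=0; m[:,530:]=0;m[:200]=0
cs=max(cv2.findContours(m,0,2)[0],key=cv2.contourArea); rect=cv2.minAreaRect(cs); bx=cv2.boxPoints(rect)
print(rect); W=np.array([ray(P,*p,0.035) for p in bx]); print(W.round(3),W.mean(0),np.linalg.norm(np.diff(W,axis=0),axis=1))
def plate(roi,lo,z):
    m=np.zeros(im.shape[:2],np.uint8); x0,y0,x1,y1=roi
    m[y0:y1,x0:x1]=cv2.inRange(hsv,(0,0,lo),(180,50,255))[y0:y1,x0:x1]
    m=cv2.morphologyEx(m,cv2.MORPH_OPEN,np.ones((2,2)))
    cs=max(cv2.findContours(cv2.morphologyEx(m,cv2.MORPH_CLOSE,np.ones((25,25))),0,2)[0],key=cv2.contourArea)
    rc=cv2.minAreaRect(cs); W=np.array([ray(P,*p,z) for p in cv2.boxPoints(rc)]); print(rc,W.round(3),W.mean(0).round(4),np.linalg.norm(np.diff(W,axis=0),axis=1).round(4))
plate((60,225,200,325),165,.059); plate((205,175,400,260),165,.006)
```

```text
(276, 359, 3)
((463.6800231933594, 286.260009765625), (92.57946014404297, 105.9477310180664), 3.1798300743103027)
[[ 0.366 -0.216  0.035]
 [ 0.575 -0.23   0.035]
 [ 0.569 -0.415  0.035]
 [ 0.36  -0.396  0.035]] [ 0.46768649 -0.31435305  0.035     ] [0.20916522 0.18589576 0.20967656]
((128.46633911132812, 275.2279968261719), (53.901771545410156, 98.01564025878906), 78.17850494384766) [[0.498 0.442 0.059]
 [0.542 0.261 0.059]
 [0.44  0.233 0.059]
 [0.398 0.412 0.059]] [0.4696 0.3371 0.059 ] [0.1864 0.1054 0.1835]
((260.4897766113281, 213.93655395507812), (16.97901153564453, 65.29828643798828), 88.9583740234375) [[0.622 0.162 0.006]
 [0.628 0.028 0.006]
 [0.592 0.026 0.006]
 [0.586 0.16  0.006]] [0.607  0.0939 0.006 ] [0.1343 0.0357 0.1335]
```

View pics/crop0.png

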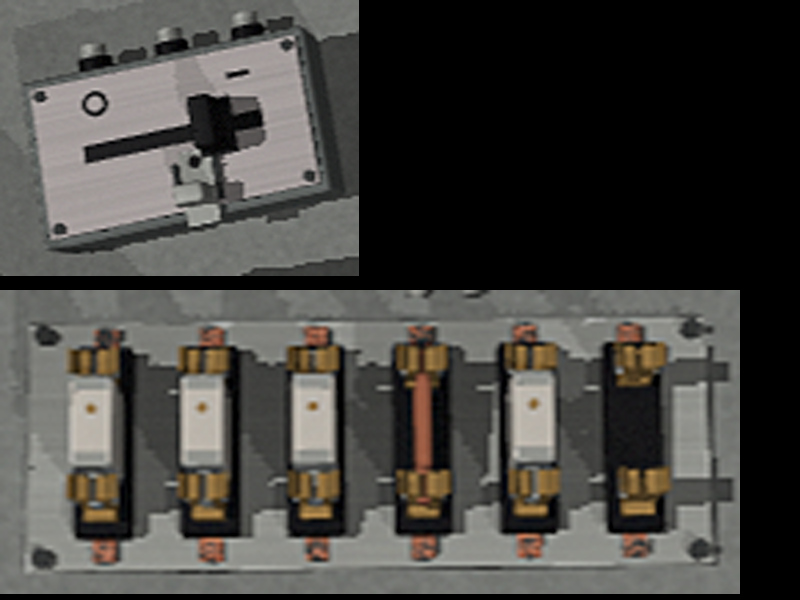

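The crop shows the isolator plate screws at (40,97), (287,44), (309,176) and (60,229), the ring at (95,103), the grip top about (203,122) and the knob beside the slot near (190,185). Orange dots mark the fuse tops at (91,408), (202,408), (313,407) and (533,405).

Run:
```python
from h import *
P=load('pics/top0.png')
I=lambda u,v:(65+u/2.76,225+v/2.76); S=lambda u,v:(210+u/4,180+(v-290)/4)
W=np.array([ray(P,*I(*p),.059) for p in[(40,97),(287,44),(309,176),(60,229)]]);print(W.round(4),W.mean(0))
d=W[0]+W[3]-W[1]-W[2];print('iso yaw of +y',np.degrees(np.arctan2(-d[0],d[1])))
for p,z in[((203,122),.099),((195,161),.092),((190,185),.092),((205,214),.059),((86,155),.059),((262,117),.059),((95,103),.059)]: print(p,ray(P,*I(*p),z).round(4))
F=np.array([ray(P,*S(*p),.068) for p in[(91,408),(202,408),(313,407),(533,405)]]);print(F.round(4))
C=np.array([ray(P,*S(*p),.006) for p in[(28,322),(712,318),(718,567),(24,570)]]);print(C.round(4),C.mean(0))
for A,B in((F[0],F[3]),):
    e=A-B;print('strip',np.linalg.norm(e)/4,np.degrees(np.arctan2(-e[0],e[1])))
s=r.get_state();print(r.camera_params('wrist'))
```

```text
[[0.4959 0.4335 0.059 ]
 [0.5377 0.2646 0.059 ]
 [0.4455 0.243  0.059 ]
 [0.4051 0.411  0.059 ]] [0.47102626 0.33803083 0.059     ]
iso yaw of +y 13.718319030170942
(203, 122) [0.4769 0.3076 0.099 ]
(195, 161) [0.4512 0.3129 0.092 ]
(190, 185) [0.435  0.3149 0.092 ]
(205, 214) [0.4177 0.3127 0.059 ]
(86, 155) [0.4563 0.3979 0.059 ]
(262, 117) [0.4857 0.2784 0.059 ]
(95, 103) [0.4926 0.395  0.059 ]
[[ 0.6014  0.143   0.068 ]
 [ 0.6029  0.089   0.068 ]
 [ 0.6048  0.035   0.068 ]
 [ 0.6087 -0.0725  0.068 ]]
[[ 0.6593  0.1861  0.006 ]
 [ 0.6712 -0.1684  0.006 ]
 [ 0.5404 -0.1716  0.006 ]
 [ 0.5299  0.1811  0.006 ]] [0.60018408 0.00679781 0.006     ]
strip 0.05390035836662621 1.9249384537402328
{'fx': 353.45141434930144, 'fy': 353.45141434930144, 'cx': 324.0108034328587, 'cy': 232.79719774528576, 'R': array([[-0.39352823, -0.91931194,  0.0010456 ],
       [-0.87519636,  0.37499138,  0.30563507],
       [-0.28136606,  0.11936092, -0.95214816]]), 't': array([ 0.67355598, -0.03940301,  0.39284445])}
```

```bash
cat >> h.py <<'E'
from scipy.spatial.transform import Rotation as Ro
def go(x,y,z,yaw,rel=None):
    """tool-frame shift (m) and tool-frame rotvec (deg) from measured pose to TCP target, tool down"""
    s=r.get_state(); A=Ro.from_euler('xyz',s['eef_rot'],degrees=True); B=Ro.from_euler('xyz',[180,0,yaw],degrees=True)
    print('shift',A.inv().apply(np.array([x,y,z])-s['tcp_pos']).round(4),'turn',(A.inv()*B).as_rotvec(degrees=True).round(1), 'from',s['tcp_pos'].round(4),'F',s['contact_force'].round(1),'t',round(s['time_s'],2),'w',round(s['gripper_width'],4))
E
python3 -c "
from h import *
go(.46,.33,.38,13.7)"
```

```text
shift [0.2929 0.1903 0.0241] turn [  0.1   0.  -36.9] from [0.2658 0.6203 0.4038] F [-0.4  1.2 -0.2] t 0.1 w 0.0878
```

```bash
python3 -m pendant '[[[0.293,0.19,0.024,0,0,-36.9,1],[0.293,0.19,0.024,0,0,-36.9,1],[0.293,0.19,0.024,0,0,-36.9,1],[0.293,0.19,0.024,0,0,-36.9,1],[0.293,0.19,0.024,0,0,-36.9,1]]]' 20
python3 -c "
from h import *
go(.46,.33,.38,13.7)"
```

```text
time_s: 0.6
tcp_pos: [0.4053, 0.4114, 0.3872]
eef_rot: [180.0, 0.0, 14.0]
contact_force: [1.1, 0.7, -0.0]
gripper_width: 0.0879
gripper_force: 0.0
shift [0.0333 0.0923 0.0072] turn [0.  0.  0.3] from [0.4053 0.4114 0.3872] F [ 1.1  0.7 -0. ] t 0.6 w 0.0879
```

```bash
python3 -m pendant '[[[0.033,0.092,0.007,0,0,0,1],[0.033,0.092,0.007,0,0,0,1],[0.033,0.092,0.007,0,0,0,1],[0.033,0.092,0.007,0,0,0,1]]]'
python3 -c "
from h import *
im,P=snap('wrist','pics/w1.png');print(r.get_state()['tcp_pos'],r.get_state()['eef_rot'])
for X in [(.477,.3076,.099),(.435,.315,.092),(.471,.338,.059)]: print(proj(P,X))"
```

```text
time_s: 1.0
tcp_pos: [0.4592, 0.3306, 0.3803]
eef_rot: [180.0, 0.0, 13.6]
contact_force: [-0.3, 0.6, -0.5]
gripper_width: 0.0875
gripper_force: 0.0
[0.45875836 0.33149782 0.38041004] [1.79998133e+02 1.05206913e-02 1.36427613e+01]
(np.float64(358.40100825546875), np.float64(215.0204294481285))
(np.float64(335.4281947220595), np.float64(258.86418034124165))
(np.float64(318.8350760831486), np.float64(201.78108330887167))
```

View pics/w1.png

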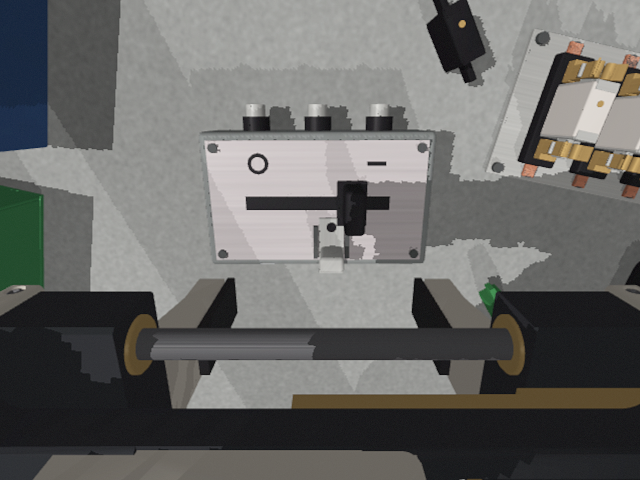

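Wrist view: the isolator is square to the image, with the grip top about (355,212), the knob about (331,264), the ring at (258,163) and the slot from columns 246 to 390.

```bash
python3 -c "
from h import *
P=load('pics/w1.png')
W=np.array([ray(P,*p,.059) for p in[(212,147),(422,147),(414,254),(222,254)]]);c=W.mean(0);d=W[0]+W[3]-W[1]-W[2];a=np.arctan2(-d[0],d[1]);print(c,np.degrees(a))
def iso(X): X=X-c;return X[0]*np.cos(a)+X[1]*np.sin(a),-X[0]*np.sin(a)+X[1]*np.cos(a)
for p,z in[((355,212),.099),((331,265),.092),((246,203),.059),((390,203),.059)]:
  X=ray(P,*p,z);print(p,X.round(4),np.round(iso(X),4))
def w(x,y): return c[0]+x*np.cos(a)-y*np.sin(a), c[1]+x*np.sin(a)+y*np.cos(a)
print('grip',w(0,-.029),'off',w(0,.045),'knob',w(-.044,-.012),w(-.012,-.012))
go(*ray(P,355,212,.099)[:2],.241,13.7)
"
```

```text
[0.46964416 0.33885766 0.059     ] 13.578791264256177
(355, 212) [0.4787 0.3108 0.099 ] [ 0.0022 -0.0294]
(331, 265) [0.4289 0.3172 0.092 ] [-0.0447 -0.0115]
(246, 203) [0.455  0.3998 0.059 ] [0.     0.0627]
(390, 203) [0.4846 0.2771 0.059 ] [ 0.     -0.0635]
grip (np.float64(0.4764528439122817), np.float64(0.31066827362943644)) off (np.float64(0.4590789526975984), np.float64(0.38259982375912815)) knob (np.float64(0.429691433691254), np.float64(0.3168626673964458)) (np.float64(0.46079696888247207), np.float64(0.32437570143522776))
shift [0.0145 0.0248 0.1394] turn [ 0.   0.  -0.1] from [0.4588 0.3315 0.3804] F [0.2 0.4 0.5] t 1.05 w 0.0877
```

```bash
python3 -m pendant '[[[0.013,0.025,0.06,0,0,0,1],[0.013,0.025,0.1,0,0,0,1],[0.013,0.025,0.13,0,0,0,1],[0.013,0.025,0.13,0,0,0,1],[0.013,0.025,0.13,0,0,0,-1]]]' 20
python3 -m pendant '[[[0,0,0,0,0,0,-1],[0,0,0,0,0,0,-1],[0,0,0,0,0,0,-1],[0,0,0,0,0,0,-1],[0,0,0,0,0,0,-1]]]' 20
```

```text
time_s: 1.55
tcp_pos: [0.4771, 0.3118, 0.251]
eef_rot: [179.9, 0.0, 13.8]
contact_force: [-0.1, 1.1, 1.2]
gripper_width: 0.0837
gripper_force: 0.0
time_s: 2.05
tcp_pos: [0.4772, 0.3105, 0.2511]
eef_rot: [-180.0, -0.0, 13.7]
contact_force: [0.4, -0.2, 0.5]
gripper_width: 0.0448
gripper_force: 0.0
```

```bash
python3 -m pendant '[[[0,0,0,0,0,0,-1],[0,0,0,0,0,0,-1],[0,0,0,0,0,0,-1],[0,0,0,0,0,0,-1],[0,0,0,0,0,0,-1]]]' 20
```

```text
time_s: 2.55
tcp_pos: [0.4772, 0.3105, 0.2504]
eef_rot: [180.0, 0.0, 13.7]
contact_force: [0.4, -0.1, -0.4]
gripper_width: 0.0155
gripper_force: 20.0
```

```bash
python3 -m pendant '[[[0,-0.02,0,0,0,0,-1],[0,-0.04,0,0,0,0,-1],[0,-0.055,0,0,0,0,-1],[0,-0.068,0,0,0,0,-1],[0,-0.072,0,0,0,0,-1]]]' 20
python3 -m pendant '[[[0,-0.001,0,0,0,0,-1],[0,-0.002,0,0,0,0,-1],[0,-0.003,0,0,0,0,-1],[0,-0.003,0,0,0,0,-1]]]' 20
```

```text
time_s: 3.05
tcp_pos: [0.4601, 0.3809, 0.2504]
eef_rot: [179.9, 0.0, 13.8]
contact_force: [3.5, -4.9, 1.9]
gripper_width: 0.016
gripper_force: 20.0
time_s: 3.45
tcp_pos: [0.4596, 0.3827, 0.2504]
eef_rot: [180.0, 0.0, 13.7]
contact_force: [2.0, -4.0, 0.0]
gripper_width: 0.0159
gripper_force: 20.0
```

```bash
python3 -m pendant '[[[0,-0.002,0,0,0,0,-1],[0,-0.004,0,0,0,0,-1],[0,-0.004,0,0,0,0,-1],[0,-0.004,0,0,0,0,-1]]]' 20
```

```text
time_s: 3.85
tcp_pos: [0.4594, 0.3842, 0.2504]
eef_rot: [179.7, 0.1, 13.7]
contact_force: [10.0, -16.1, 2.8]
gripper_width: 0.0161
gripper_force: 20.0
```

```bash
python3 -m pendant '[[[0,0,0,0,0,0,0],[0,0,0,0,0,0,0],[0,0,0,0,0,0,0],[0,0,0,0,0,0,0],[0,0,-0.05,0,0,0,0]]]' 20
python3 -c "
from h import *
go(.4297,.3169,.30,13.7)"
```

```text
time_s: 4.35
tcp_pos: [0.4568, 0.3859, 0.2946]
eef_rot: [179.6, 0.6, 13.7]
contact_force: [-0.4, 0.7, 0.7]
gripper_width: 0.043
gripper_force: 0.0
shift [-0.0426  0.0607 -0.0045] turn [ 0.4  0.6 -0. ] from [0.4568 0.3859 0.2946] F [-0.4  0.7  0.7] t 4.35 w 0.043
```

```bash
python3 -m pendant '[[[-0.041,0.06,0,0,0,0,0],[-0.041,0.06,0,0,0,0,0],[-0.041,0.06,0.0,0,0,0,0],[-0.041,0.06,0.03,0,0,0,0],[-0.041,0.06,0.048,0,0,0,0]]]' 20
python3 -m pendant '[[[0,0,0,0,0,0,0],[0,0,0,0,0,0,-1],[0,0,0,0,0,0,-1],[0,0,0,0,0,0,-1],[0,0,0,0,0,0,-1]]]' 20
python3 -c "
from h import *
go(.4297,.3169,.25,13.7)"
```

```text
time_s: 4.85
tcp_pos: [0.4326, 0.3196, 0.2519]
eef_rot: [-179.9, -0.0, 13.7]
contact_force: [0.9, -0.1, -1.0]
gripper_width: 0.0439
gripper_force: 0.0
time_s: 5.35
tcp_pos: [0.4332, 0.3184, 0.2535]
eef_rot: [179.9, -0.0, 13.7]
contact_force: [3.1, -4.9, 2.8]
gripper_width: 0.0195
gripper_force: 20.0
shift [-0.0038  0.0006  0.0035] turn [ 0.1 -0.   0. ] from [0.4332 0.3184 0.2535] F [ 3.1 -4.9  2.8] t 5.35 w 0.0195
```

```bash
python3 -m pendant '[[[0.01,0,0,0,0,0,-1],[0.02,0,0,0,0,0,-1],[0.028,0,0,0,0,0,-1],[0.032,0,0,0,0,0,-1],[0.032,0,0,0,0,0,-1]]]' 25
python3 -m pendant '[[[0.001,0,0,0,0,0,-1],[0.002,0,0,0,0,0,-1],[0.003,0,0,0,0,0,-1],[0.003,0,0,0,0,0,-1]]]' 25
python3 -m pendant '[[[0.001,0,0,0,0,0,-1],[0.002,0,0,0,0,0,-1],[0.003,0,0,0,0,0,-1],[0.003,0,0,0,0,0,-1]]]' 25
```

```text
time_s: 5.85
tcp_pos: [0.4644, 0.3259, 0.2534]
eef_rot: [179.9, 0.0, 13.7]
contact_force: [1.3, -6.3, 4.7]
gripper_width: 0.0195
gripper_force: 25.0
time_s: 6.25
tcp_pos: [0.4661, 0.3263, 0.2534]
eef_rot: [179.9, 0.1, 13.7]
contact_force: [-6.4, -5.8, 10.3]
gripper_width: 0.0196
gripper_force: 25.0
time_s: 6.65
tcp_pos: [0.4671, 0.3265, 0.2533]
eef_rot: [179.9, 0.4, 13.7]
contact_force: [-19.4, -4.6, 18.6]
gripper_width: 0.0198
gripper_force: 25.0
```

```bash
python3 -m pendant '[[[0,0,0,0,0,0,-0.3],[0,0,0,0,0,0,-0.3],[0,0,0,0,0,0,-0.3],[0,0,-0.04,0,0,0,-0.3],[0,0,-0.09,0,0,0,-0.3]]]' 20
python3 -m pendant '[[[0,0,-0.05,0,0,0,0],[-0.01,0,-0.05,0,0,0,0],[-0.01,0,-0.05,0,0,0,0]]]'
python3 -c "
from h import *
im,P=snap('wrist','pics/w2.png')
cv2.imwrite('pics/w2c.png',im[100:330,150:480,::-1])
go(.585,.04,.38,1.9)"
```

```text
time_s: 7.15
tcp_pos: [0.4695, 0.3278, 0.3413]
eef_rot: [179.8, 0.2, 13.7]
contact_force: [1.1, 1.7, 0.2]
gripper_width: 0.0307
gripper_force: 0.0
time_s: 7.45
tcp_pos: [0.4597, 0.3258, 0.3943]
eef_rot: [-179.8, -0.1, 13.7]
contact_force: [-1.1, 0.7, -1.6]
gripper_width: 0.0429
gripper_force: 0.0
shift [0.0539 0.3072 0.0126] turn [-0.1 -0.  11.8] from [0.4598 0.3257 0.3928] F [-0.2 -0.5 -0.6] t 7.5 w 0.0434
```

View pics/w2c.png

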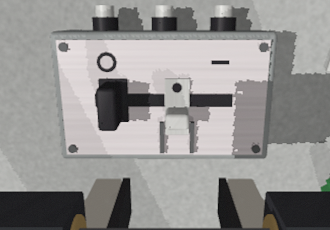

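The crop shows the grip at the ring end (112,105) and the bolt across the slot at (177,95), so the isolator is off and bolted.

```bash
python3 -m pendant '[[[0.054,0.307,0.013,0,0,11.8,0],[0.054,0.307,0.013,0,0,11.8,0],[0.054,0.307,0.013,0,0,11.8,0],[0.054,0.307,0.013,0,0,11.8,0],[0.054,0.307,0.013,0,0,11.8,-0.27]]]'
python3 -c "
from h import *
go(.585,.04,.38,1.9)"
```

```text
time_s: 8.0
tcp_pos: [0.561, 0.0952, 0.3805]
eef_rot: [179.9, 0.1, 1.9]
contact_force: [1.3, 0.7, 0.5]
gripper_width: 0.0399
gripper_force: 0.0
shift [0.0222 0.056  0.0005] turn [0.1 0.1 0. ] from [0.561  0.0952 0.3805] F [1.3 0.7 0.5] t 8.0 w 0.0399
```

```bash
python3 -m pendant '[[[0.022,0.056,0,0,0,0,-0.27],[0.022,0.056,0,0,0,0,-0.27],[0.022,0.056,0,0,0,0,-0.27],[0.022,0.056,0,0,0,0,-0.27]]]'
python3 -c "
from h import *
im,P=snap('wrist','pics/w3.png');print(r.get_state()['eef_rot'])
for X in [(.6014,.143,.068),(.6029,.089,.068),(.6048,.035,.068),(.6087,-.0725,.068)]: print(np.round(proj(P,X),1))"
```

```text
time_s: 8.4
tcp_pos: [0.5842, 0.042, 0.3808]
eef_rot: [180.0, 0.1, 1.9]
contact_force: [-0.3, -0.4, 1.0]
gripper_width: 0.032
gripper_force: 0.0
[1.79981110e+02 8.09846669e-02 1.92901530e+00]
[204.8 195. ]
[268.7 195.4]
[332.6 195.2]
[459.8 194.8]
```

View pics/w3.png

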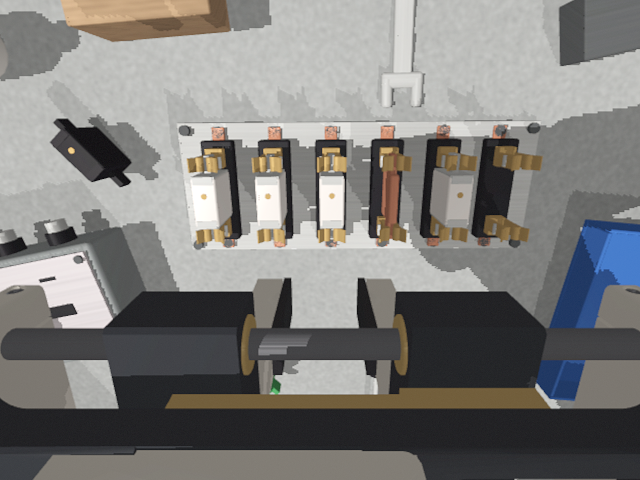

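Wrist view: the fuse dots are at (204,196), (267,197), (331,196) and (459,195), within about 1 px of the top-view prediction. The link is at column 388 and the empty socket at 497.

```bash
python3 -c "
from h import *
P=load('pics/w3.png')
F=np.array([ray(P,*p,.068) for p in[(204,196),(267.5,196.5),(331.5,196),(459,195)]]);print(F.round(4))
go(F[3][0],F[3][1],.22,1.9)"
```

```text
[[ 0.6005  0.1437  0.068 ]
 [ 0.6019  0.09    0.068 ]
 [ 0.6041  0.0359  0.068 ]
 [ 0.6085 -0.0718  0.068 ]]
shift [0.0208 0.1151 0.1612] turn [0.  0.1 0. ] from [0.584  0.0426 0.3812] F [0.2 0.7 0.3] t 8.45 w 0.0322
```

```bash
python3 -m pendant '[[[0.02,0.1155,0.02,0,0,0,-0.27],[0.02,0.1155,0.04,0,0,0,-0.27],[0.02,0.1155,0.06,0,0,0,-0.27],[0.02,0.1155,0.07,0,0,0,-0.27],[0.02,0.1155,0.07,0,0,0,-0.27]]]'
python3 -c "
from h import *
go(.608,-.0720,.22,1.9)"
```

```text
time_s: 8.95
tcp_pos: [0.6075, -0.072, 0.3101]
eef_rot: [180.0, 0.2, 1.9]
contact_force: [0.1, 0.1, 0.2]
gripper_width: 0.032
gripper_force: 0.0
shift [ 0.0009 -0.0001  0.0901] turn [0.  0.2 0. ] from [ 0.6075 -0.072   0.3101] F [0.1 0.1 0.2] t 8.95 w 0.032
```

```bash
python3 -m pendant '[[[0,0,0.04,0,0,0,-0.27],[0,0,0.055,0,0,0,-0.27],[0,0,0.07,0,0,0,-0.27],[0,0,0.085,0,0,0,-0.27],[0,0,0.09,0,0,0,-0.27]]]'
python3 -m pendant '[[[0,0,0,0,0,0,-0.27],[0,0,0,0,0,0,-1],[0,0,0,0,0,0,-1],[0,0,0,0,0,0,-1],[0,0,0,0,0,0,-1]]]' 40
```

```text
time_s: 9.45
tcp_pos: [0.6081, -0.071, 0.222]
eef_rot: [180.0, 0.0, 2.0]
contact_force: [0.2, -0.7, -0.4]
gripper_width: 0.0324
gripper_force: 0.0
time_s: 9.95
tcp_pos: [0.6085, -0.0726, 0.2233]
eef_rot: [-180.0, -0.1, 1.9]
contact_force: [-1.7, 3.4, 6.9]
gripper_width: 0.0207
gripper_force: 40.0
```

```bash
python3 -m pendant '[[[0,0,-0.005,0,0,0,-1],[0,0,-0.01,0,0,0,-1],[0,0,-0.02,0,0,0,-1],[0,0,-0.05,0,0,0,-1],[0,0,-0.09,0,0,0,-1]]]' 40
python3 -m pendant '[[[0,0.05,-0.06,0,0,0,-1],[0,0.1,-0.06,0,0,0,-1],[0,0.14,-0.06,0,0,0,-1],[0,0.14,-0.06,0,0,0,-1],[0,0.14,-0.06,0,0,0,-1]]]' 40
python3 - <<'E'
from h import *
go(.468,-.314,.37,-3)
im,P=snap('top','pics/t2.png')
b=im[:,:,::-1].copy();h=cv2.cvtColor(b,cv2.COLOR_BGR2HSV);m=cv2.inRange(h,(105,120,60),(125,255,255));m[:,:390]=0;m[:,540:]=0;m[:200]=0
m=cv2.morphologyEx(m,cv2.MORPH_CLOSE,np.ones((9,9)))
c=max(cv2.findContours(m,0,2)[0],key=cv2.contourArea);print(cv2.minAreaRect(c))
q=cv2.approxPolyDP(cv2.convexHull(c),8,True)[:,0];print(q.tolist())
cv2.imwrite('pics/t2c.png',cv2.resize(b[150:370,340:560],None,fx=2.6,fy=2.6))
E
```

```text
time_s: 10.45
tcp_pos: [0.6075, -0.0732, 0.3124]
eef_rot: [180.0, 0.2, 1.9]
contact_force: [1.0, -1.1, -0.6]
gripper_width: 0.0207
gripper_force: 40.0
time_s: 10.95
tcp_pos: [0.6122, -0.2152, 0.3733]
eef_rot: [180.0, -0.1, 1.7]
contact_force: [0.4, 0.4, -0.9]
gripper_width: 0.0205
gripper_force: 40.0
shift [-0.1471  0.0944  0.0032] turn [ 0.  -0.1  4.7] from [ 0.6122 -0.2152  0.3733] F [ 0.4  0.4 -0.9] t 10.95 w 0.0205
((463.34771728515625, 286.2415466308594), (91.91382598876953, 105.9477310180664), 3.1798300743103027)
[[509, 239], [506, 341], [415, 334], [421, 233]]
```

View pics/t2c.png

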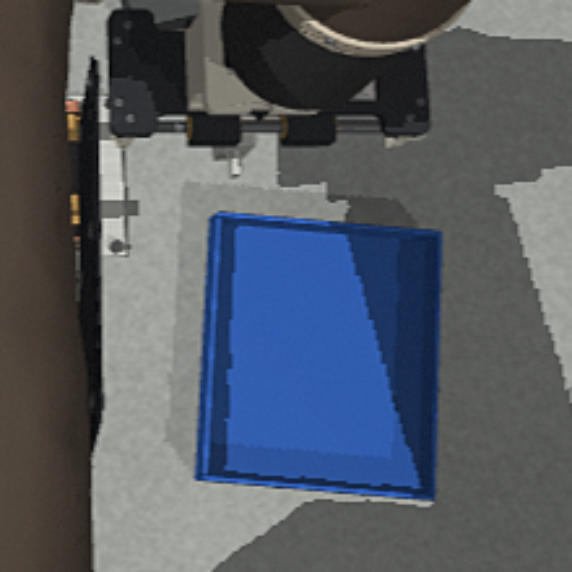

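The crop shows the tray's rim corners at (216,212), (441,232), (434,499) and (200,478). It is empty, and the arm does not cover it.

```bash
cat >> h.py <<'E'
def tray(q,P,z=.035):
    W=np.array([ray(P,*p,z) for p in q]); c=W.mean(0)   # order: far-left, far-right, near-right, near-left
    x=W[0]+W[1]-W[2]-W[3]; y=W[0]+W[3]-W[1]-W[2]
    a=np.arctan2(x[1],x[0]); b=np.arctan2(-y[0],y[1]); th=(a+b)/2
    print('tray',c.round(4),'sides',(np.linalg.norm(x)/2).round(4),(np.linalg.norm(y)/2).round(4),'yaw',np.degrees([a,b]).round(1))
    S=[]
    for dx,dy in((.046,-.035),(.046,.035),(-.046,-.035),(-.046,.035)):
        p=c[:2]+[dx*np.cos(th)-dy*np.sin(th),dx*np.sin(th)+dy*np.cos(th)]; S.append(p); print('slot',p.round(4))
    return S,np.degrees(th)
E
python3 -c "
from h import *
P=load('pics/t2.png')
S,y=tray([(340+a/2.6,150+b/2.6) for a,b in[(216,212),(441,232),(434,499),(200,478)]],P)
go(*S[0],.3,y)"
```

```text
tray [ 0.4669 -0.3152  0.035 ] sides 0.2026 0.1747 yaw [-3.8 -3.7]
slot [ 0.5105 -0.3531]
slot [ 0.515  -0.2832]
slot [ 0.4187 -0.3471]
slot [ 0.4232 -0.2772]
shift [-0.1061  0.1359  0.0728] turn [ 0.  -0.   5.5] from [ 0.6123 -0.2139  0.3729] F [ 0.1  0.3 -1.5] t 11.0 w 0.0206
```

```bash
python3 -m pendant '[[[-0.106,0.136,0,0,0,5.5,-1],[-0.106,0.136,0,0,0,5.5,-1],[-0.106,0.136,0,0,0,5.5,-1],[-0.106,0.136,0.03,0,0,5.5,-1],[-0.106,0.136,0.07,0,0,5.5,-1]]]' 40
python3 -m pendant '[[[0,0,0,0,0,0,-1],[0,0,0,0,0,0,-1]]]' 40
python3 -c "
from h import *
go(.5105,-.3531,.208,-3.75)"
```

```text
time_s: 11.5
tcp_pos: [0.5103, -0.3538, 0.3042]
eef_rot: [179.9, -0.3, -3.7]
contact_force: [1.0, -0.1, -2.1]
gripper_width: 0.0209
gripper_force: 40.0
time_s: 11.7
tcp_pos: [0.5119, -0.3515, 0.3026]
eef_rot: [180.0, 0.1, -3.5]
contact_force: [0.5, 0.6, -0.6]
gripper_width: 0.0205
gripper_force: 40.0
shift [-0.0011  0.0016  0.0946] turn [0.  0.1 0.2] from [ 0.5119 -0.3515  0.3026] F [ 0.5  0.6 -0.6] t 11.7 w 0.0205
```

```bash
python3 -m pendant '[[[0,0.001,0.045,0,0,0,-1],[0,0.001,0.075,0,0,0,-1],[0,0.001,0.085,0,0,0,-1],[0,0.001,0.09,0,0,0,-1],[0,0.001,0.092,0,0,0,-1]]]' 40
python3 -m pendant '[[[0,0,0.001,0,0,0,-1],[0,0,0.002,0,0,0,-1],[0,0,0.002,0,0,0,-1]]]' 40
```

```text
time_s: 12.2
tcp_pos: [0.5125, -0.3532, 0.2118]
eef_rot: [179.9, -0.1, -3.5]
contact_force: [-0.2, -0.5, -2.0]
gripper_width: 0.0206
gripper_force: 40.0
time_s: 12.5
tcp_pos: [0.5114, -0.3533, 0.209]
eef_rot: [180.0, -0.1, -3.6]
contact_force: [0.0, -0.2, -0.7]
gripper_width: 0.0207
gripper_force: 40.0
```

```bash
python3 -m pendant '[[[0,0,0.001,0,0,0,-1],[0,0,0.002,0,0,0,-1],[0,0,0.002,0,0,0,-1]]]' 40
```

```text
time_s: 12.8
tcp_pos: [0.5114, -0.3533, 0.2073]
eef_rot: [180.0, -0.0, -3.6]
contact_force: [-1.8, 2.0, 7.4]
gripper_width: 0.0211
gripper_force: 40.0
```

```bash
python3 -m pendant '[[[0,0,0,0,0,0,-0.27],[0,0,0,0,0,0,-0.27],[0,0,0,0,0,0,-0.27],[0,0,-0.04,0,0,0,-0.27],[0,0,-0.09,0,0,0,-0.27]]]' 40
python3 -m pendant '[[[0,0,-0.04,0,0,0,-0.27],[0.01,-0.03,-0.06,0,0,0,-0.27],[0.04,-0.07,-0.06,0,0,0,-0.27]]]' 40
python3 -c "
from h import *
go(.604,.0357,.31,1.9)"
```

```text
time_s: 13.3
tcp_pos: [0.5104, -0.353, 0.2944]
eef_rot: [-179.9, 0.3, -3.6]
contact_force: [1.7, -1.2, 0.1]
gripper_width: 0.0319
gripper_force: 0.0
time_s: 13.6
tcp_pos: [0.555, -0.2868, 0.3607]
eef_rot: [179.9, -0.4, -3.8]
contact_force: [1.9, -0.8, -0.1]
gripper_width: 0.0319
gripper_force: 0.0
shift [ 0.0273 -0.3251  0.0504] turn [ 0.1 -0.4 -5.7] from [ 0.555  -0.2868  0.3607] F [ 1.9 -0.8 -0.1] t 13.6 w 0.0319
```

```bash
python3 -m pendant '[[[0.027,-0.325,0,0,0,-5.7,-0.27],[0.027,-0.325,0,0,0,-5.7,-0.27],[0.027,-0.325,0,0,0,-5.7,-0.27],[0.027,-0.325,0,0,0,-5.7,-0.27],[0.027,-0.325,0,0,0,-5.7,-0.27]]]'
python3 -m pendant '[[[0,-0.075,0.02,0,0,0,-0.27],[0,-0.075,0.05,0,0,0,-0.27],[0,-0.075,0.05,0,0,0,-0.27],[0,-0.075,0.05,0,0,0,-0.27]]]'
python3 -c "
from h import *
im,P=snap('wrist','pics/w4.png')
go(.604,.0357,.222,1.9)
X=(.604,.0357,.068);print(proj(P,X))"
```

```text
time_s: 14.1
tcp_pos: [0.5917, -0.0365, 0.3562]
eef_rot: [-180.0, -0.0, 2.1]
contact_force: [1.3, -0.2, 0.2]
gripper_width: 0.032
gripper_force: 0.0
time_s: 14.5
tcp_pos: [0.5889, 0.0371, 0.3053]
eef_rot: [179.9, 0.1, 2.2]
contact_force: [0.0, -0.3, 0.1]
gripper_width: 0.0318
gripper_force: 0.0
shift [0.0146 0.0012 0.0843] turn [0.  0.  0.3] from [0.5894 0.0364 0.3063] F [-0.5 -0.6  1.2] t 14.55 w 0.0315
(np.float64(326.2560604459744), np.float64(227.45060160013375))
```

```bash
python3 -m pendant '[[[0.0145,0.001,0.02,0,0,0.2,-0.27],[0.0145,0.001,0.04,0,0,0.2,-0.27],[0.0145,0.001,0.055,0,0,0.2,-0.27],[0.0145,0.001,0.07,0,0,0.2,-0.27],[0.0145,0.001,0.083,0,0,0.2,-0.27]]]'
python3 -m pendant '[[[0,0,0,0,0,0,-0.27],[0,0,0,0,0,0,-1],[0,0,0,0,0,0,-1],[0,0,0,0,0,0,-1],[0,0,0,0,0,0,-1]]]' 40
```

```text
time_s: 15.05
tcp_pos: [0.6042, 0.0347, 0.2235]
eef_rot: [-180.0, -0.1, 1.8]
contact_force: [-0.3, 0.7, -0.1]
gripper_width: 0.0322
gripper_force: 0.0
time_s: 15.55
tcp_pos: [0.604, 0.036, 0.2241]
eef_rot: [-180.0, -0.1, 1.9]
contact_force: [0.1, -1.8, 4.1]
gripper_width: 0.0208
gripper_force: 40.0
```

```bash
python3 -m pendant '[[[0,0,-0.005,0,0,0,-1],[0,0,-0.01,0,0,0,-1],[0,0,-0.02,0,0,0,-1],[0,0,-0.05,0,0,0,-1],[0,0,-0.09,0,0,0,-1]]]' 40
python3 -m pendant '[[[0,0.05,-0.05,0,0,0,-1],[-0.01,0.1,-0.05,0,0,0,-1],[-0.03,0.15,-0.05,0,0,0,-1],[-0.05,0.2,-0.05,0,0,0,-1],[-0.05,0.2,-0.05,0,0,0,-1]]]' 40
python3 - <<'E'
from h import *
im,P=snap('top','pics/t3.png')
b=im[:,:,::-1].copy();h=cv2.cvtColor(b,cv2.COLOR_BGR2HSV);m=cv2.inRange(h,(105,120,60),(125,255,255));m[:,:390]=0;m[:,540:]=0;m[:200]=0
c=max(cv2.findContours(cv2.morphologyEx(m,cv2.MORPH_CLOSE,np.ones((9,9))),0,2)[0],key=cv2.contourArea)
print(cv2.approxPolyDP(cv2.convexHull(c),8,True)[:,0].tolist())
go(.515,-.2832,.28,-3.75)
E
```

```text
time_s: 16.05
tcp_pos: [0.6031, 0.0359, 0.3134]
eef_rot: [179.9, 0.2, 1.9]
contact_force: [1.1, 0.6, -1.1]
gripper_width: 0.0208
gripper_force: 40.0
time_s: 16.55
tcp_pos: [0.5587, -0.1685, 0.3649]
eef_rot: [180.0, -0.1, 1.8]
contact_force: [-0.0, -0.5, -2.5]
gripper_width: 0.0209
gripper_force: 40.0
[[421, 239], [509, 239], [506, 341], [415, 334]]
shift [-0.0466  0.1118  0.0849] turn [ 0.  -0.1  5.5] from [ 0.558  -0.17    0.3648] F [-1.8 -0.8 -1.9] t 16.6 w 0.0205
```

```bash
python3 -m pendant '[[[-0.0466,0.112,0,0,0,5.5,-1],[-0.0466,0.112,0,0,0,5.5,-1],[-0.0466,0.112,0.03,0,0,5.5,-1],[-0.0466,0.112,0.06,0,0,5.5,-1],[-0.0466,0.112,0.06,0,0,5.5,-1]]]' 40
python3 - <<'E'
from h import *
im,P=snap('top','pics/t4.png')
b=im[:,:,::-1].copy();h=cv2.cvtColor(b,cv2.COLOR_BGR2HSV);m=cv2.inRange(h,(105,120,60),(125,255,255));m[:,:390]=0;m[:,540:]=0;m[:200]=0
c=max(cv2.findContours(cv2.morphologyEx(m,cv2.MORPH_CLOSE,np.ones((9,9))),0,2)[0],key=cv2.contourArea)
print(cv2.approxPolyDP(cv2.convexHull(c),8,True)[:,0].tolist())
go(.515,-.2832,.2085,-3.75)
E
```

```text
time_s: 17.1
tcp_pos: [0.5156, -0.2794, 0.3005]
eef_rot: [-179.9, 0.3, -3.7]
contact_force: [-0.0, -0.2, -1.6]
gripper_width: 0.0206
gripper_force: 40.0
[[432, 259], [509, 266], [506, 341], [424, 334]]
shift [-0.0013  0.0041  0.0942] turn [-0.   0.2  0.1] from [ 0.5168 -0.2792  0.3027] F [-0.3  0.6 -0.1] t 17.15 w 0.0207
```

```bash
python3 -m pendant '[[[-0.001,0.004,0.045,0,0,0,-1],[-0.001,0.004,0.075,0,0,0,-1],[-0.001,0.004,0.085,0,0,0,-1],[-0.001,0.004,0.09,0,0,0,-1],[-0.001,0.004,0.093,0,0,0,-1]]]' 40
python3 -m pendant '[[[0,0,0.001,0,0,0,-1],[0,0,0.002,0,0,0,-1],[0,0,0.002,0,0,0,-1]]]' 40
```

```text
time_s: 17.65
tcp_pos: [0.5174, -0.2829, 0.2118]
eef_rot: [180.0, -0.1, -3.5]
contact_force: [0.0, -0.0, -1.2]
gripper_width: 0.0204
gripper_force: 40.0
time_s: 17.95
tcp_pos: [0.5164, -0.283, 0.209]
eef_rot: [180.0, -0.1, -3.6]
contact_force: [0.4, 0.0, -1.1]
gripper_width: 0.0206
gripper_force: 40.0
```

```bash
python3 -m pendant '[[[0,0,0.001,0,0,0,-1],[0,0,0.002,0,0,0,-1],[0,0,0.002,0,0,0,-1]]]' 40
python3 -m pendant '[[[0,0,0,0,0,0,-0.27],[0,0,0,0,0,0,-0.27],[0,0,0,0,0,0,-0.27],[0,0,-0.04,0,0,0,-0.27],[0,0,-0.09,0,0,0,-0.27]]]' 40
python3 -m pendant '[[[0,0,-0.04,0,0,0,-0.27],[0.01,-0.04,-0.06,0,0,0,-0.27],[0.02,-0.09,-0.06,0,0,-1,-0.27]]]' 40
python3 -c "
from h import *
go(.602,.0895,.31,1.9)"
```

```text
time_s: 18.25
tcp_pos: [0.5164, -0.2831, 0.2081]
eef_rot: [180.0, -0.1, -3.6]
contact_force: [-3.9, 3.7, 13.8]
gripper_width: 0.0208
gripper_force: 40.0
time_s: 18.75
tcp_pos: [0.5154, -0.2829, 0.2945]
eef_rot: [-179.9, 0.4, -3.6]
contact_force: [2.1, -0.7, 0.6]
gripper_width: 0.0319
gripper_force: 0.0
time_s: 19.05
tcp_pos: [0.5424, -0.196, 0.3599]
eef_rot: [180.0, -0.4, -2.8]
contact_force: [2.2, 1.2, -0.4]
gripper_width: 0.0323
gripper_force: 0.0
shift [ 0.0455 -0.288   0.05  ] turn [ 0.1 -0.4 -4.7] from [ 0.5424 -0.196   0.3599] F [ 2.2  1.2 -0.4] t 19.05 w 0.0323
```

```bash
python3 -m pendant '[[[0.0455,-0.288,0,0,0,-4.7,-0.27],[0.0455,-0.288,0,0,0,-4.7,-0.27],[0.0455,-0.288,0,0,0,-4.7,-0.27],[0.0455,-0.288,0,0,0,-4.7,-0.27],[0.0455,-0.288,0,0,0,-4.7,-0.27]]]'
python3 -m pendant '[[[0.005,-0.04,0.02,0,0,0,-0.27],[0.005,-0.04,0.05,0,0,0,-0.27],[0.005,-0.04,0.05,0,0,0,-0.27],[0.005,-0.04,0.05,0,0,0,-0.27]]]'
python3 -c "
from h import *
go(.602,.0897,.222,1.9)"
```

```text
time_s: 19.55
tcp_pos: [0.5917, 0.0516, 0.3561]
eef_rot: [180.0, -0.0, 2.1]
contact_force: [0.5, -0.3, 0.8]
gripper_width: 0.0319
gripper_force: 0.0
time_s: 19.95
tcp_pos: [0.5952, 0.0894, 0.306]
eef_rot: [179.9, 0.1, 2.1]
contact_force: [0.7, -0.0, 1.4]
gripper_width: 0.0321
gripper_force: 0.0
shift [ 0.0069 -0.0002  0.084 ] turn [0.1 0.1 0.2] from [0.5952 0.0894 0.306 ] F [ 0.7 -0.   1.4] t 19.95 w 0.0321
```

```bash
python3 -m pendant '[[[0.007,0,0.02,0,0,0.2,-0.27],[0.007,0,0.04,0,0,0.2,-0.27],[0.007,0,0.055,0,0,0.2,-0.27],[0.007,0,0.07,0,0,0.2,-0.27],[0.007,0,0.083,0,0,0.2,-0.27]]]'
python3 -m pendant '[[[0,0,0,0,0,0,-0.27],[0,0,0,0,0,0,-1],[0,0,0,0,0,0,-1],[0,0,0,0,0,0,-1],[0,0,0,0,0,0,-1]]]' 40
```

```text
time_s: 20.45
tcp_pos: [0.6029, 0.089, 0.2242]
eef_rot: [-180.0, -0.1, 1.8]
contact_force: [0.2, -0.1, -0.7]
gripper_width: 0.0319
gripper_force: 0.0
time_s: 20.95
tcp_pos: [0.6027, 0.09, 0.2243]
eef_rot: [-180.0, -0.1, 1.9]
contact_force: [0.4, -1.8, 5.5]
gripper_width: 0.0206
gripper_force: 40.0
```

Place height: .2083. Heading for the near-right slot (.4187, -.3471).

```bash
python3 -m pendant '[[[0,0,-0.005,0,0,0,-1],[0,0,-0.01,0,0,0,-1],[0,0,-0.02,0,0,0,-1],[0,0,-0.05,0,0,0,-1],[0,0,-0.09,0,0,0,-1]]]' 40
python3 -m pendant '[[[-0.01,0.05,-0.05,0,0,0,-1],[-0.02,0.1,-0.05,0,0,0,-1],[-0.03,0.15,-0.05,0,0,0,-1],[-0.05,0.2,-0.05,0,0,0,-1],[-0.07,0.23,-0.05,0,0,0,-1]]]' 40
python3 - <<'E'
from h import *
im,P=snap('top','pics/t5.png')
b=im[:,:,::-1].copy();h=cv2.cvtColor(b,cv2.COLOR_BGR2HSV);m=cv2.inRange(h,(105,120,60),(125,255,255));m[:,:390]=0;m[:,540:]=0;m[:200]=0
c=max(cv2.findContours(cv2.morphologyEx(m,cv2.MORPH_CLOSE,np.ones((9,9))),0,2)[0],key=cv2.contourArea)
print(cv2.approxPolyDP(cv2.convexHull(c),8,True)[:,0].tolist())
cv2.imwrite('pics/t5c.png',cv2.resize(b[150:370,340:560],None,fx=2.6,fy=2.6))
go(.4187,-.3471,.30,-3.75)
E
```

```text
time_s: 21.45
tcp_pos: [0.6017, 0.0898, 0.3133]
eef_rot: [179.9, 0.2, 1.9]
contact_force: [0.7, -0.1, -0.0]
gripper_width: 0.0206
gripper_force: 40.0
time_s: 21.95
tcp_pos: [0.543, -0.1371, 0.3647]
eef_rot: [180.0, -0.1, 1.9]
contact_force: [0.7, -0.9, -1.1]
gripper_width: 0.0208
gripper_force: 40.0
[[421, 237], [509, 239], [506, 341], [415, 334]]
shift [-0.1268  0.2017  0.0647] turn [0.  0.  5.5] from [ 0.5392 -0.1415  0.3645] F [-5.3 -3.1 -2.4] t 22.0 w 0.0206
```

View pics/t5c.png

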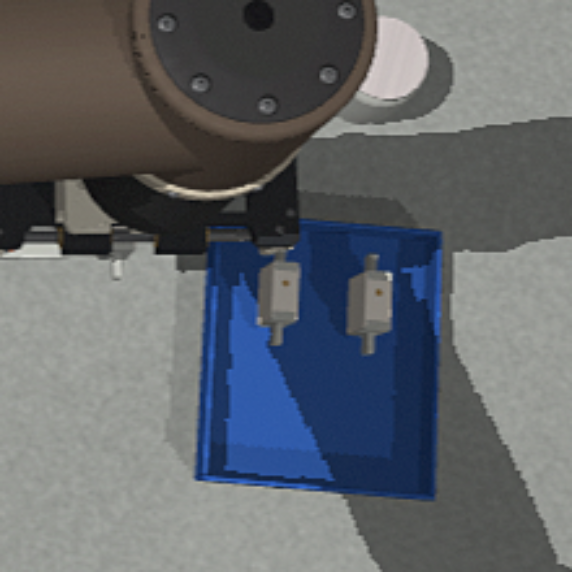

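The tray has not moved, and two fuses stand upright at about (279,290) and (371,303).

```bash
python3 -m pendant '[[[-0.127,0.202,0,0,0,5.5,-1],[-0.127,0.202,0,0,0,5.5,-1],[-0.127,0.202,0,0,0,5.5,-1],[-0.127,0.202,0,0,0,5.5,-1],[-0.127,0.202,0.04,0,0,5.5,-1]]]' 40
python3 -m pendant '[[[0,0,0,0,0,0,-1],[0,0,0,0,0,0,-1]]]' 40
python3 -c "
from h import *
go(.4187,-.3471,.2085,-3.75)"
```

```text
time_s: 22.5
tcp_pos: [0.4252, -0.3409, 0.3325]
eef_rot: [179.7, -0.6, -3.6]
contact_force: [1.1, -0.7, -1.6]
gripper_width: 0.0204
gripper_force: 40.0
time_s: 22.7
tcp_pos: [0.4245, -0.3387, 0.3275]
eef_rot: [180.0, 0.0, -3.7]
contact_force: [0.5, -0.9, -0.3]
gripper_width: 0.0212
gripper_force: 40.0
shift [-0.0052  0.0087  0.119 ] turn [0. 0. 0.] from [ 0.4245 -0.3387  0.3275] F [ 0.5 -0.9 -0.3] t 22.7 w 0.0212
```

```bash
python3 -m pendant '[[[-0.005,0.0085,0.045,0,0,0,-1],[-0.005,0.0085,0.085,0,0,0,-1],[-0.005,0.0085,0.105,0,0,0,-1],[-0.005,0.0085,0.113,0,0,0,-1],[-0.005,0.0085,0.117,0,0,0,-1]]]' 40
python3 -m pendant '[[[0,0,0.001,0,0,0,-1],[0,0,0.002,0,0,0,-1],[0,0,0.002,0,0,0,-1]]]' 40
```

```text
time_s: 23.2
tcp_pos: [0.4209, -0.3458, 0.2107]
eef_rot: [180.0, -0.0, -3.5]
contact_force: [0.7, -0.5, -1.9]
gripper_width: 0.021
gripper_force: 40.0
time_s: 23.5
tcp_pos: [0.4201, -0.3462, 0.2092]
eef_rot: [180.0, -0.1, -3.6]
contact_force: [-0.0, -0.9, -1.7]
gripper_width: 0.0205
gripper_force: 40.0
```

```bash
python3 -m pendant '[[[0,0,0.001,0,0,0,-1],[0,0,0.002,0,0,0,-1],[0,0,0.002,0,0,0,-1]]]' 40
python3 -m pendant '[[[0,0,0,0,0,0,-0.27],[0,0,0,0,0,0,-0.27],[0,0,0,0,0,0,-0.27],[0,0,-0.04,0,0,0,-0.27],[0,0,-0.09,0,0,0,-0.27]]]' 40
python3 -m pendant '[[[0,0,-0.04,0,0,0,-0.27],[0.03,-0.04,-0.06,0,0,0,-0.27],[0.06,-0.08,-0.06,0,0,-1,-0.27],[0.09,-0.12,-0.06,0,0,-1,-0.27],[0.12,-0.16,-0.06,0,0,-1,-0.27]]]' 40
python3 -c "
from h import *
go(.6008,.1435,.31,1.9)"
```

```text
time_s: 23.8
tcp_pos: [0.4199, -0.3463, 0.2082]
eef_rot: [179.9, -0.1, -3.6]
contact_force: [-3.6, 4.4, 16.5]
gripper_width: 0.0204
gripper_force: 40.0
time_s: 24.3
tcp_pos: [0.4188, -0.3459, 0.2948]
eef_rot: [-179.9, 0.3, -3.6]
contact_force: [2.1, -0.9, -0.1]
gripper_width: 0.0316
gripper_force: 0.0
time_s: 24.8
tcp_pos: [0.5478, -0.1953, 0.3565]
eef_rot: [-180.0, -0.1, -2.6]
contact_force: [1.5, -1.1, 0.3]
gripper_width: 0.0323
gripper_force: 0.0
shift [ 0.0373 -0.3409  0.0466] turn [-0.  -0.1 -4.5] from [ 0.5478 -0.1953  0.3565] F [ 1.5 -1.1  0.3] t 24.8 w 0.0323
```

```bash
python3 -m pendant '[[[0.037,-0.34,0,0,0,-4.5,-0.27],[0.037,-0.34,0,0,0,-4.5,-0.27],[0.037,-0.34,0,0,0,-4.5,-0.27],[0.037,-0.34,0,0,0,-4.5,-0.27],[0.037,-0.34,0,0,0,-4.5,-0.27]]]'
python3 -m pendant '[[[0,-0.09,0,0,0,0,-0.27],[0,-0.09,0.02,0,0,0,-0.27],[0,-0.09,0.045,0,0,0,-0.27],[0,-0.09,0.045,0,0,0,-0.27],[0,-0.09,0.045,0,0,0,-0.27]]]'
python3 -c "
from h import *
go(.6008,.1435,.222,1.9)"
```

```text
time_s: 25.3
tcp_pos: [0.5852, 0.0523, 0.356]
eef_rot: [180.0, 0.0, 1.9]
contact_force: [1.4, -0.4, 0.5]
gripper_width: 0.0321
gripper_force: 0.0
time_s: 25.8
tcp_pos: [0.5823, 0.14, 0.311]
eef_rot: [179.9, 0.1, 1.9]
contact_force: [0.4, -0.1, 0.5]
gripper_width: 0.032
gripper_force: 0.0
shift [ 0.0187 -0.003   0.089 ] turn [0.1 0.1 0. ] from [0.5823 0.14   0.311 ] F [ 0.4 -0.1  0.5] t 25.8 w 0.032
```

```bash
python3 -m pendant '[[[0.0185,-0.003,0.02,0,0,0,-0.27],[0.0185,-0.003,0.04,0,0,0,-0.27],[0.0185,-0.003,0.06,0,0,0,-0.27],[0.0185,-0.003,0.075,0,0,0,-0.27],[0.0185,-0.003,0.088,0,0,0,-0.27]]]'
python3 -m pendant '[[[0,0,0,0,0,0,-0.27],[0,0,0,0,0,0,-1],[0,0,0,0,0,0,-1],[0,0,0,0,0,0,-1],[0,0,0,0,0,0,-1]]]' 40
```

```text
time_s: 26.3
tcp_pos: [0.6014, 0.1429, 0.2237]
eef_rot: [-180.0, -0.1, 1.8]
contact_force: [-0.4, 0.5, 0.2]
gripper_width: 0.0323
gripper_force: 0.0
time_s: 26.8
tcp_pos: [0.6012, 0.144, 0.2243]
eef_rot: [-180.0, -0.1, 1.9]
contact_force: [0.2, -1.4, 5.4]
gripper_width: 0.0204
gripper_force: 40.0
```

```bash
python3 -m pendant '[[[0,0,-0.005,0,0,0,-1],[0,0,-0.01,0,0,0,-1],[0,0,-0.02,0,0,0,-1],[0,0,-0.05,0,0,0,-1],[0,0,-0.09,0,0,0,-1]]]' 40
python3 -m pendant '[[[-0.01,0.05,-0.05,0,0,0,-1],[-0.02,0.1,-0.05,0,0,0,-1],[-0.03,0.15,-0.05,0,0,0,-1],[-0.05,0.2,-0.05,0,0,0,-1],[-0.07,0.24,-0.05,0,0,0,-1]]]' 40
python3 -m pendant '[[[-0.01,0.04,0,0,0,0,-1],[-0.01,0.04,0,0,0,0,-1],[-0.01,0.04,0,0,0,0,-1]]]' 40
python3 - <<'E'
from h import *
im,P=snap('top','pics/t6.png')
b=im[:,:,::-1].copy();h=cv2.cvtColor(b,cv2.COLOR_BGR2HSV);m=cv2.inRange(h,(105,120,60),(125,255,255));m[:,:390]=0;m[:,540:]=0;m[:200]=0
c=max(cv2.findContours(cv2.morphologyEx(m,cv2.MORPH_CLOSE,np.ones((9,9))),0,2)[0],key=cv2.contourArea)
print(cv2.approxPolyDP(cv2.convexHull(c),8,True)[:,0].tolist())
cv2.imwrite('pics/t6c.png',cv2.resize(b[150:370,340:560],None,fx=2.6,fy=2.6))
go(.4232,-.2772,.30,-3.75)
E
```

```text
time_s: 27.3
tcp_pos: [0.6002, 0.1437, 0.3133]
eef_rot: [179.9, 0.2, 1.9]
contact_force: [1.0, 0.9, -1.2]
gripper_width: 0.0209
gripper_force: 40.0
time_s: 27.8
tcp_pos: [0.5445, -0.0845, 0.3647]
eef_rot: [180.0, -0.1, 1.9]
contact_force: [0.5, -1.1, -2.3]
gripper_width: 0.0206
gripper_force: 40.0
time_s: 28.1
tcp_pos: [0.536, -0.1241, 0.3643]
eef_rot: [180.0, -0.1, 1.8]
contact_force: [0.6, -0.0, -1.3]
gripper_width: 0.0205
gripper_force: 40.0
[[421, 233], [509, 239], [506, 341], [415, 334]]
shift [-0.1182  0.1501  0.0639] turn [-0.  -0.1  5.6] from [ 0.5364 -0.1233  0.364 ] F [-0.1  0.9 -0.9] t 28.15 w 0.0209
```

View pics/t6c.png

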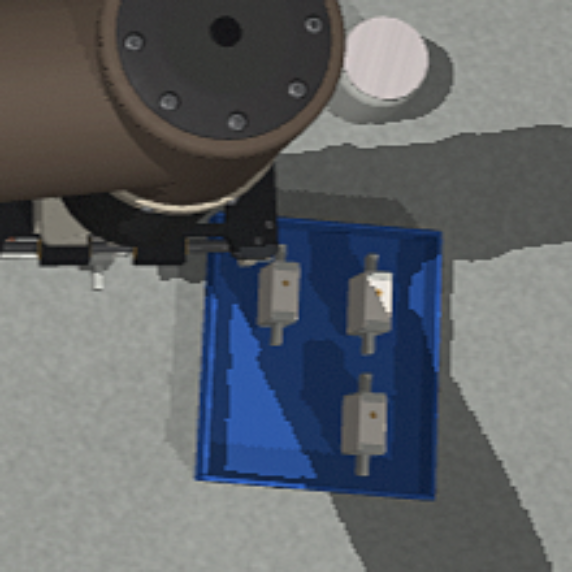

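Three fuses stand upright in the unmoved tray, and the near-left quarter around (270,420) is free for the last one.

```bash
python3 -m pendant '[[[-0.118,0.15,0,0,0,5.5,-1],[-0.118,0.15,0,0,0,5.5,-1],[-0.118,0.15,0,0,0,5.5,-1],[-0.118,0.15,0.02,0,0,5.5,-1],[-0.118,0.15,0.04,0,0,5.5,-1]]]' 40
python3 -m pendant '[[[0,0,0,0,0,0,-1],[0,0,0,0,0,0,-1]]]' 40
python3 -c "
from h import *
go(.4232,-.2772,.2085,-3.75)"
```

```text
time_s: 28.65
tcp_pos: [0.4217, -0.2786, 0.3235]
eef_rot: [180.0, -0.1, -3.7]
contact_force: [0.5, 0.9, -1.4]
gripper_width: 0.0204
gripper_force: 40.0
time_s: 28.85
tcp_pos: [0.4244, -0.2763, 0.3236]
eef_rot: [180.0, 0.0, -3.5]
contact_force: [-0.1, 0.3, -1.0]
gripper_width: 0.0205
gripper_force: 40.0
shift [-0.0011  0.0009  0.1151] turn [0.  0.  0.2] from [ 0.4244 -0.2763  0.3236] F [-0.1  0.3 -1. ] t 28.85 w 0.0205
```

```bash
python3 -m pendant '[[[-0.001,0.001,0.045,0,0,0,-1],[-0.001,0.001,0.085,0,0,0,-1],[-0.001,0.001,0.103,0,0,0,-1],[-0.001,0.001,0.11,0,0,0,-1],[-0.001,0.001,0.113,0,0,0,-1]]]' 40
python3 -m pendant '[[[0,0,0.001,0,0,0,-1],[0,0,0.002,0,0,0,-1],[0,0,0.002,0,0,0,-1]]]' 40
```

```text
time_s: 29.35
tcp_pos: [0.4238, -0.2773, 0.2104]
eef_rot: [180.0, -0.0, -3.5]
contact_force: [0.9, -0.4, -0.8]
gripper_width: 0.0209
gripper_force: 40.0
time_s: 29.65
tcp_pos: [0.4228, -0.2779, 0.2089]
eef_rot: [180.0, -0.1, -3.6]
contact_force: [-0.4, 0.5, -0.6]
gripper_width: 0.021
gripper_force: 40.0
```

```bash
python3 -m pendant '[[[0,0,0.001,0,0,0,-1],[0,0,0.002,0,0,0,-1],[0,0,0.002,0,0,0,-1]]]' 40
python3 -m pendant '[[[0,0,0,0,0,0,-0.27],[0,0,0,0,0,0,-0.27],[0,0,0,0,0,0,-0.27],[0,0,-0.04,0,0,0,-0.27],[0,0,-0.09,0,0,0,-0.27]]]' 40
python3 -m pendant '[[[0,0,-0.05,0,0,0,-0.27],[0,-0.05,-0.1,0,0,0,-0.27],[0,-0.1,-0.1,0,0,0,-0.27],[0,-0.14,-0.1,0,0,0,-0.27],[0,-0.14,-0.1,0,0,0,-0.27]]]' 40
python3 - <<'E'
from h import *
im,P=snap('top','pics/t7.png')
E
```

```text
time_s: 29.95
tcp_pos: [0.4228, -0.2779, 0.2082]
eef_rot: [180.0, -0.1, -3.6]
contact_force: [-5.2, 6.1, 20.9]
gripper_width: 0.0206
gripper_force: 40.0
time_s: 30.45
tcp_pos: [0.4215, -0.2777, 0.2949]
eef_rot: [-179.9, 0.3, -3.6]
contact_force: [1.7, 0.7, -0.1]
gripper_width: 0.0318
gripper_force: 0.0
time_s: 30.95
tcp_pos: [0.4312, -0.1347, 0.3971]
eef_rot: [-179.9, -0.2, -3.4]
contact_force: [-1.0, -0.2, -0.2]
gripper_width: 0.0324
gripper_force: 0.0
```

View pics/t7.png

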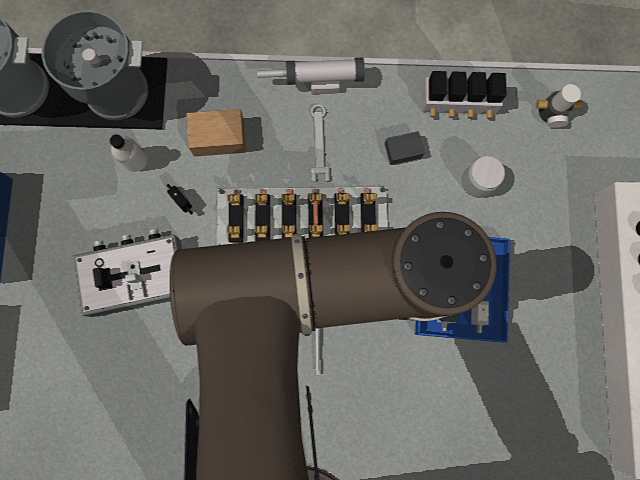

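The strip now holds only the link (315,213), the slide is at the ring and the bolt is across. The arm hides the tray, so I'll move aside and check.

```bash
python3 -m pendant '[[[0.02,-0.05,0,0,0,0,-0.27],[0.04,-0.1,0,0,0,0,-0.27],[0.05,-0.15,0,0,0,0,-0.27],[0.05,-0.2,0,0,0,0,-0.27],[0.05,-0.2,0,0,0,0,-0.27]]]'
python3 -c "
from h import *
im,P=snap('top','pics/t8.png'); cv2.imwrite('pics/t8c.png',cv2.resize(im[150:370,340:560,::-1],None,fx=2.6,fy=2.6))
print(r.get_state()['qd'].round(2))"
```

```text
time_s: 31.5
tcp_pos: [0.4946, 0.0614, 0.3953]
eef_rot: [180.0, 0.0, -3.5]
contact_force: [-0.3, -0.8, -0.2]
gripper_width: 0.0325
gripper_force: 0.0
[-3.15 -1.08 -1.08  0.09 -0.32  2.96]
```

View pics/t8c.png

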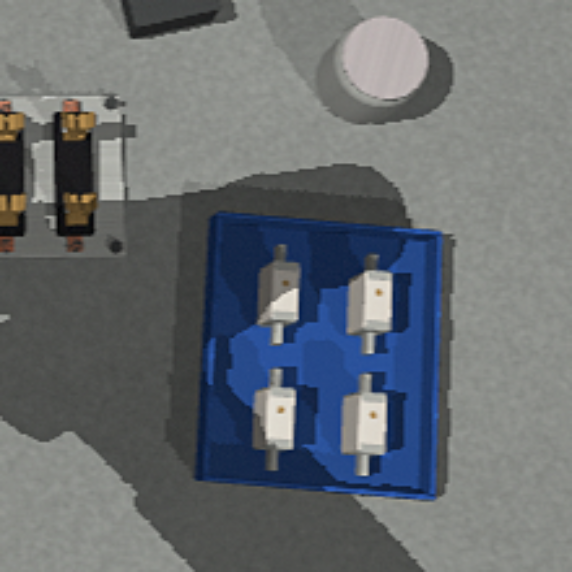

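All four fuses stand side by side on the tray floor, at (279,293), (371,303), (275,417) and (366,425). I'm handing the job in.

```bash
python3 -m pendant '[[[0,0,0,0,0,0,-0.27],[0,0,0,0,0,0,-0.27],[0,0,0,0,0,0,-0.27]]]' >/dev/null; python3 -c "
from plant import r
print(r.close_job())"
```

```text
the job is handed in; nothing more can be done
None
```

The job is handed in (no verdict came back): the isolator is off and bolted, all four white fuses stand side by side on the tray floor, and the neutral link is still in its clips, as the last pictures show.

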